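# Switch the oil bath two positions on with its push-to-turn selector

## Robot

A 6-joint arm with a two-finger parallel gripper is mounted at the origin on the work surface. World frame = base frame: x ahead of the robot, y to its left, z up, the work surface at z = 0. Lengths are in m, angles in rad, forces in N, time in s.
With the tool pointing down it reaches from about 0.275 to 0.875 m from the base axis. Payload 12.5 kg.
Tool frame: the origin (TCP) lies midway between the tips of the shut fingers; the grasp point (between the pads) lies 19 mm behind it; z points along the fingers, y is the line along which they close (so a half turn about z gives the same grasp; the last joint's range is limited). The gripper opens to 85 mm and grips with 20 to 120 N. Pads are 22 mm wide; open, the fingers measure 114 mm over their backs; the gripper's body (76 mm by 85 mm) begins 54 mm behind the grasp point. The pads swing forward as they close: fully open they stand 13 mm farther back than shut.
Start: joints at [-1.342, 0.351, 1.652, -0, 1.139, -0.085], TCP at [0.17, -0.523, 0.231] pointing down, gripper open.
Joint ranges: [-2.75, 2.75], [-0.79, 2.1], [0.01, 2.65], [-1.57, 4.71], [0.07, 3.14], [-2.87, 2.87]. Speed limits (rad/s): [2.22, 2.22, 2.79, 3.14, 3.14, 3.14].

## Interface

Orientations are given as a unit quaternion [x, y, z, w].
In Python, from cell import r, viewer, planner gives the robot as it stands (r), with the cameras (viewer) and the kinematics (planner). Calls block until the motion is done:
- r.move_to(position, orientation): joint-space move of the TCP to a pose.
- r.move_linear(position, rot=None, vel=0.15): straight line of the TCP; rot=None keeps the orientation; vel is the mean speed in m/s.
- r.set_joints(angles): joint-space move.
- r.set_gripper(opening, squeeze=None): opening from 0.0 (shut) to 1.0 (fully open); squeeze is the grip in N (None keeps the last); returns when the fingers have stopped.
- r.sleep(seconds).
- planner.inverse_kinematics(position, orientation): joint angles nearest the present ones, or None.
- r.get_obs(): the state.
- viewer.get_image(name): name is "scene" or "top" or "wrist"; returns a dict with "pixels" (400x640x3 uint8, red, green, blue), "fx", "fy", "cx", "cy" (pixels), "camera_from_world" (4x4, takes a point from world to camera coordinates); the wrist camera has in their place "mount" (4x4, takes a point from camera to tool coordinates, whose origin is the TCP and whose axes are the flange's). Camera axes: x right, y down, z forward; pixel columns grow to the right and rows downward; lengths in m; the calibration is good to about 2 mm. A picture is of the moment at which its call begins: read the wrist's pose just before it. There is no depth.
A pose or a line that the arm cannot do raises r.PlanningError and nothing moves.
- r.hand_in(): hands the job in; it is judged then, once.
The state is a dict: "t": time; "q": joint angles; "qvel": joint speeds; "effort": joint torques, N m; "tool_pos": TCP position; "ee_rot": TCP orientation; "contact_force": force on the tool from outside, world axes, zero at the start; "torque": the same for the moment, N m; "opening": opening from 0.0 (shut) to 1.0 (fully open); "finger_force": force on a finger pad.
Only numpy, scipy, OpenCV 4.12 (cv2) and the standard library are available. Lean on these libraries where they do the work, as an engineer would, in place of code of your own. Each camera call takes 0.05 s, during which the arm holds its last target. There are 200 camera calls.

## Task

Switch the viscometer's oil bath on, from off through circulation to heating, with the push-to-turn selector on the sloping control desk: push the knob in, turn it clockwise until it springs fully out in the next position, then push it in again and turn it on the same way to the one after that; the positions have to be felt, since the scale has worn off. Leave the knob fully out, two positions on from where it stood, let go of it, and leave the sample jars, the beaker and the timer beside the desk where they are.

Things in the scene. Friction and masses are not known exactly. Their poses are not given: they have to be found in the camera images.
- console: white control desk screwed to the bench, a wedge 240 mm deep (x), 260 mm wide (y), 50 mm tall at its front edge and 197 mm at its back. Its bare aluminium top panel slopes at 0.55 rad (31.5 degrees) from horizontal, rising away from the front. Origin: centre of the underside; x points from the front (the robot's side) to the back, z up.
- dial_centre (a point): the point where the selector's axis meets the panel's surface, 45 mm up the slope from the panel's middle, inside a flat steel ring (76 mm across, 2 mm thick). z points straight out of the panel along the selector's axis, x up the slope, y to the left as seen from the front. It does not move with the knob.
- selector_grip (a point): point on the axis of the black push-to-turn knob, inside its straight grip bar (50 mm long, 14 wide, 32 tall, standing on a flange disc 60 mm across and 6 thick), 20 mm above the flange's upper face and 12 below the bar's top. x runs along the bar to the end it points to (marked by a nose and a thin line), z out of the panel. 36 mm from dial_centre when the knob is fully out, 27 when right in
- selector_face (a point): centre of the flange's upper face (16 mm off the panel when out). A spring holds the knob out: 4 N, plus 0.8 N per mm. In a position it cannot turn (3 degrees of play either way) until pushed in 7 mm (10 N); stop at 9 mm (11 N). Between positions it turns freely and, let go, stays about 7 mm in; within 3 degrees of a position it springs out 7 mm if nothing holds it in
- selector (a joint): turn of the knob from its first (off) position, rad, growing clockwise as seen looking at the panel; 0 at the start. The second and third positions are unmarked and unevenly spaced: each lies 0.70 to 1.05 rad clockwise of the one before. End stop at 2.3 rad. The way the bar points at the start varies
- sample0: bystander: clear sample jar with white cap, 42 mm across, 80 mm tall, standing beside the desk; origin at the centre of its underside, z up
- sample1: bystander: a second jar of the same kind
- beaker: bystander: empty clear plastic beaker, 72 mm across, 90 mm tall; origin at the centre of its underside, z up
- timer: bystander: black stop-timer lying flat, 62 x 45 x 16 mm; origin at the centre of its underside, z up

How it is judged:
On the way, in this order (a step that is already met when the one before it is completed fails the run):
1. the knob has sprung out in the second position (out to within 1.5 mm, turned 0.55 to 1.2 rad) (z of selector_grip in the frame of dial_centre above 0.0345 m and value of joint selector between 0.55 and 1.2 rad), for 0.1 s.
2. the knob has sprung out in the third position (out to within 1.5 mm, turned more than 1.3 rad) (z of selector_grip in the frame of dial_centre above 0.0345 m and value of joint selector above 1.3 rad), for 0.1 s.
At the end, for the whole second after the job is handed in: the knob stands fully out (to within 1.5 mm) in the third position, two on from where it started (turned 1.3 to 2.2 rad), let go of, and the jars, the beaker and the timer are within 15 mm of where they stood (all of step 2 and value of joint selector below 2.2 rad and contact force between the fingers and selector below 0.1 N and distance of each of sample0, sample1, beaker, timer from where it was at the start of the episode below 0.015 m); the robot touches nothing.
It fails at once if a jar or the beaker is tipped over (beyond about 35 degrees) (angle between any of sample0, sample1, beaker's own z axis and vertical above 0.6 rad).
It also fails if it takes over 72 s, if anything falls off the work surface, if the arm or the gripper's body presses on something with over 40 N, if the wrist force passes 120 N, or if a joint passes its speed limit or range.

## Working session

There is one attempt and no reset: what is moved stays moved. The work goes in short steps, each a Python script; the robot and the scene stay as the last script left them, time stands still between calls to the robot, and variables do not carry over. Pictures are saved under pics/ and viewed, at most 10 in all, crops included, and the job is handed in when it is done.

```bash
ls; mkdir -p pics
python3 - <<'E'
from cell import r, viewer, planner
import cv2,pickle,numpy as np
d={}
for n in("scene","top"):
    d[n]=viewer.get_image(n); cv2.imwrite(f"pics/{n}0.png",d[n]["pixels"][...,::-1])
    print(n,d[n]["fx"],np.round(np.linalg.inv(d[n]["camera_from_world"]),3).tolist())
pickle.dump(d,open("d.pkl","wb"))
o=r.get_obs();print(o)
a=np.hstack
E
```

```text
cell.py
pics
scene 449.3864500676685 [[0.292, 0.719, -0.631, 1.375], [0.956, -0.21, 0.203, -0.188], [0.013, -0.663, -0.749, 1.05], [0.0, 0.0, 0.0, 1.0]]
top 391.674017322261 [[-0.019, -0.986, 0.164, 0.492], [-1.0, 0.018, -0.007, 0.066], [0.004, -0.164, -0.986, 0.894], [0.0, 0.0, 0.0, 1.0]]
{'t': 0.1, 'q': array([-1.34159873e+00,  3.51229924e-01,  1.65233889e+00, -4.34385608e-05,
        1.13909189e+00, -8.46192469e-02]), 'qvel': array([-7.13091306e-04, -5.57360753e-04, -2.25513037e-03, -1.05843152e-05,
       -7.24500564e-04,  1.34075217e-03]), 'effort': array([ 7.09105734e-04, -5.06833756e+01, -2.91876590e+01, -5.37474057e-05,
        2.70021177e-03, -1.15129990e-05]), 'tool_pos': array([ 0.16971882, -0.52285633,  0.23079426]), 'ee_rot': array([ 9.87713547e-01,  1.56274323e-01, -5.82408955e-05, -5.31206202e-04]), 'contact_force': array([-0.57260538, -0.26744607, -0.8461836 ]), 'torque': array([ 0.03416336, -0.03256566, -0.02361404]), 'finger_force': 0.0, 'opening': 1.0005136691897119}
```

View pics/scene0.png

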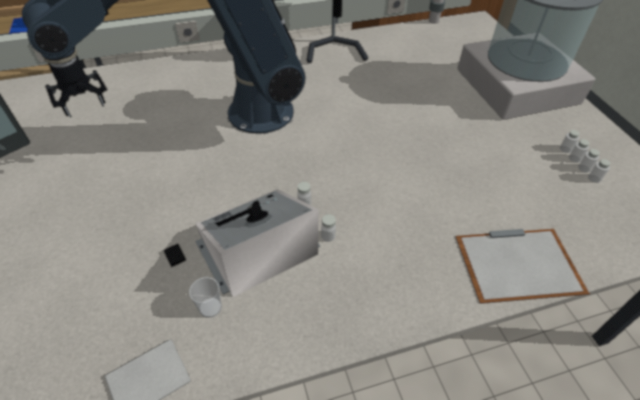

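View pics/top0.png

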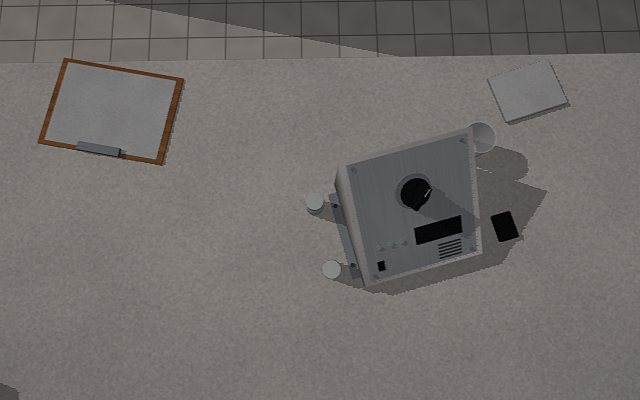

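The top view shows the desk with panel corners near (345,165), (472,128), (481,252), (366,284), knob at about (415,193), jars at left (315,202), (331,269), beaker (482,137), timer (505,227). I'll zoom in.

Run:
```python
import cv2,pickle
d=pickle.load(open("d.pkl","rb"))
p=d["top"]["pixels"][...,::-1]
a=cv2.resize(p[115:295,320:510],None,fx=3.15,fy=3.15,interpolation=cv2.INTER_CUBIC)
cv2.imwrite("pics/crop1.png",cv2.convertScaleAbs(a,alpha=1.6))
```

```text
(no output)
```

View pics/crop1.png

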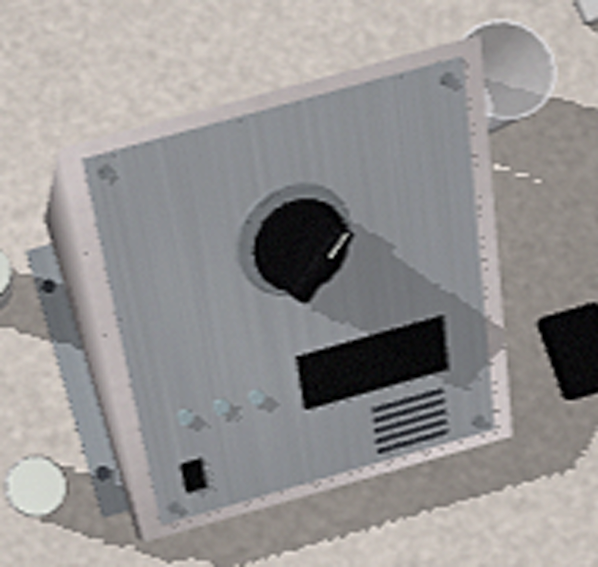

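The crop shows the outer panel corners at about crop (62,155), (482,40), (511,436), (145,540), and the knob's light line at (340,245). I'll compute the pose, then look along the axis with the wrist camera.

```bash
cat > h.py <<'E'
import numpy as np,cv2,pickle
from scipy.spatial.transform import Rotation as R
def ray(im,T,uv):  # T world_from_camera -> origin, dir
    d=T[:3,:3]@[(uv[0]-im["cx"])/im["fx"],(uv[1]-im["cy"])/im["fy"],1]
    return T[:3,3],d/np.linalg.norm(d)
def onplane(o,d,p,n): return o+d*np.dot(p-o,n)/np.dot(d,n)
E
python3 - <<'E'
from h import *
from cell import r, viewer, planner
d=pickle.load(open("d.pkl","rb"))["top"];T=np.linalg.inv(d["camera_from_world"])
c=[(62,155,.197),(482,40,.197),(511,436,.05),(145,540,.05)]
P=[]
for u,v,z in c:
    o,k=ray(d,T,(320+u/3.15,115+v/3.15));P.append(onplane(o,k,np.array([0,0,z]),np.array([0,0,1.])))
P=np.array(P);print(P.round(4))
BL,BR,FR,FL=P
print("w",np.linalg.norm(BL-BR),np.linalg.norm(FL-FR),"depth",np.linalg.norm((BL-FL)[:2]),np.linalg.norm((BR-FR)[:2]))
for v in(BL-FL,BR-FR):print("yaw",np.arctan2(v[1],v[0]))
for v in(BL-BR,FL-FR):print("yaw",np.arctan2(-v[0],v[1]))
yaw=np.mean([np.arctan2(-v[0],v[1]) for v in(BL-BR,FL-FR)]+[np.arctan2(v[1],v[0]) for v in(BL-FL,BR-FR)])
m=P.mean(0)
D=R.from_euler('z',yaw)*R.from_euler('y',-.55)  # cols x up slope,y left,z out
dc=m+D.apply([.045,0,0])
print("yaw",yaw,"mid",m,"dial",dc,"n",D.apply([0,0,1]))
np.savez("pose.npz",dc=dc,D=D.as_matrix())
# wrist view along axis: try options
im=viewer.get_image("wrist");print(np.round(im["mount"],3).tolist(),im["fx"],im["cx"],im["cy"])
for a in np.arange(-180,180,30):
    Q=(D*R.from_euler('x',np.pi)*R.from_euler('z',np.deg2rad(a)))
    for h in (.04,.15,.2):
        q=planner.inverse_kinematics(dc+D.apply([0,0,h]),Q.as_quat()); print(a,h,None if q is None else np.round(q,2))
E
```

```text
[[ 0.674   0.0206  0.197 ]
 [ 0.7395 -0.2301  0.197 ]
 [ 0.5104 -0.2886  0.05  ]
 [ 0.4461 -0.0371  0.05  ]]
w 0.25911160694652685 0.2595837019091549 depth 0.23508119491652293 0.23654383661532155
yaw 0.24803426157765895
yaw 0.2500602870475189
yaw 0.2557440961044953
yaw 0.2500973032075871
yaw 0.25098398698431507 mid [ 0.59249953 -0.13377187  0.1235    ] dial [ 0.62966115 -0.12424399  0.14702093] n [-0.50631066 -0.12981316  0.85252452]
[[-0.001, -0.958, -0.287, 0.074], [1.0, -0.001, -0.0, 0.001], [-0.0, -0.287, 0.958, -0.142], [0.0, 0.0, 0.0, 1.0]] 356.43457897681213 322.66595479227175 196.9130402228342
-180 0.04 [-0.42  0.38  1.86  0.67  0.56 -2.76]
-180 0.15 [-0.5   0.17  1.88  0.55  0.75 -2.67]
-180 0.2 [-0.54  0.09  1.87  0.52  0.85 -2.65]
-150 0.04 [-0.42  0.38  1.86  0.67  0.56 -2.24]
-150 0.15 [-0.5   0.17  1.88  0.55  0.75 -2.15]
-150 0.2 [-0.54  0.09  1.87  0.52  0.85 -2.12]
-120 0.04 [-0.42  0.38  1.86  0.67  0.56 -1.71]
-120 0.15 [-0.5   0.17  1.88  0.55  0.75 -1.62]
-120 0.2 [-0.54  0.09  1.87  0.52  0.85 -1.6 ]
-90 0.04 [-0.42  0.38  1.86  0.67  0.56 -1.19]
-90 0.15 [-0.5 
[... 383 characters left out ...]
  0.67  0.56  0.38]
0 0.15 [-0.5   0.17  1.88  0.55  0.75  0.47]
0 0.2 [-0.54  0.09  1.87  0.52  0.85  0.5 ]
30 0.04 [-0.42  0.38  1.86  0.67  0.56  0.91]
30 0.15 [-0.5   0.17  1.88  0.55  0.75  1.  ]
30 0.2 [-0.54  0.09  1.87  0.52  0.85  1.02]
60 0.04 [-0.42  0.38  1.86  0.67  0.56  1.43]
60 0.15 [-0.5   0.17  1.88  0.55  0.75  1.52]
60 0.2 [-0.54  0.09  1.87  0.52  0.85  1.54]
90 0.04 [-0.42  0.38  1.86  0.67  0.56  1.95]
90 0.15 [-0.5   0.17  1.88  0.55  0.75  2.04]
90 0.2 [-0.54  0.09  1.87  0.52  0.85  2.07]
120 0.04 [-0.42  0.38  1.86  0.67  0.56  2.48]
120 0.15 [-0.5   0.17  1.88  0.55  0.75  2.57]
120 0.2 [-0.54  0.09  1.87  0.52  0.85  2.59]
150 0.04 None
150 0.15 None
150 0.2 None
```

Run:
```python
from h import *
from cell import r, viewer, planner
z=np.load("pose.npz");dc,D=z["dc"],R.from_matrix(z["D"])
Q=D*R.from_euler('x',np.pi)
r.move_to(dc+D.apply([0,0,.17]),Q.as_quat())
o=r.get_obs();im=viewer.get_image("wrist")
W=np.eye(4);W[:3,:3]=R.from_quat(o["ee_rot"]).as_matrix();W[:3,3]=o["tool_pos"]
im["T"]=W@im["mount"];pickle.dump(im,open("w.pkl","wb"))
print(o["t"],o["contact_force"])
cv2.imwrite("pics/w1.png",cv2.convertScaleAbs(im["pixels"][...,::-1],alpha=1.5))
C=np.linalg.inv(im["T"])
for p in [(0,0,0),(.038,0,0),(0,.038,0),(0,0,.048),(.025,0,.048)]:
    x=C[:3,:3]@(dc+D.apply(p))+C[:3,3];print(p,im["cx"]+im["fx"]*x[0]/x[2],im["cy"]+im["fy"]*x[1]/x[2])
```

```text
2.05 [ 1.06663319 -0.10706601  0.67321038]
(0, 0, 0) 320.62251619422614 174.9796423568843
(0.038, 0, 0) 320.5085268394858 132.11335120122646
(0, 0.038, 0) 278.1801219164928 175.02802665360224
(0, 0, 0.048) 320.33795193108494 189.2839490324002
(0.025, 0, 0.048) 320.2433648519749 156.99026594372793
```

View pics/w1.png

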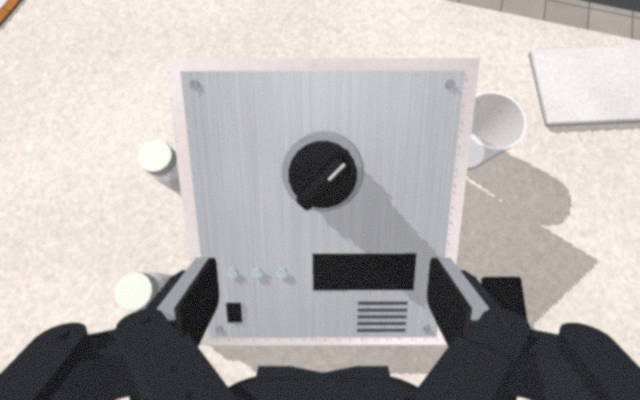

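The wrist view shows the ring centred near (323,171), the line from (329,180) to (345,165), and the bar running lower-left to upper-right. Rectifying onto the panel plane to refine the centre and bar angle.

```bash
cat >> h.py <<'E'
def rectify(im,dc,D,z,half=.05,n=500):
    """image of plane z (dial frame): up = x, left = y"""
    C=np.linalg.inv(im["T"]);K=np.array([[im["fx"],0,im["cx"]],[0,im["fy"],im["cy"]],[0,0,1]])
    s=np.array([(half,half),(half,-half),(-half,-half),(-half,half)])
    P=[C[:3,:3]@(dc+D.apply([a,b,z]))+C[:3,3] for a,b in s]
    uv=np.array([(K@p)[:2]/p[2] for p in P],np.float32)
    H=cv2.getPerspectiveTransform(uv,np.array([(0,0),(n,0),(n,n),(0,n)],np.float32))
    return cv2.warpPerspective(im["pixels"][...,::-1],H,(n,n),flags=cv2.INTER_CUBIC)
E
python3 - <<'E'
from h import *
z=np.load("pose.npz");dc,D=z["dc"],R.from_matrix(z["D"])
im=pickle.load(open("w.pkl","rb"))
a=rectify(im,dc,D,.002); g=cv2.GaussianBlur(cv2.cvtColor(a,cv2.COLOR_BGR2GRAY),(0,0),3).astype(float)
c=np.array([250.,250.])+[12,-18]; th=np.deg2rad(np.arange(0,360,3))
for it in range(5):
    pts=[]
    for t in th:
        rr=np.arange(170,212); q=c+rr[:,None]*[np.cos(t),np.sin(t)]
        v=cv2.remap(g.astype(np.float32),q[:,:1].astype(np.float32),q[:,1:].astype(np.float32),cv2.INTER_LINEAR).ravel()
        e=np.gradient(v);i=e.argmax()
        if e[i]>.8 and 0<i<len(rr)-1: pts.append(q[i])
    pts=np.array(pts);w=np.ones(len(pts),bool)
    for _ in range(5):
        s=np.linalg.lstsq(np.c_[2*pts[w],np.ones(w.sum())],(pts[w]**2).sum(1),rcond=None)[0]
        rad=np.sqrt(s[2]+s[:2]@s[:2]);w=abs(np.hypot(*(pts-s[:2]).T)-rad)<6
    c=s[:2]
print("centre mm offset x,y",(250-c[1])/5,(250-c[0])/5,"rad",rad/5,w.sum(),len(pts))
dc2=dc+D.apply([(250-c[1])/5e3,(250-c[0])/5e3,0]);print(dc2)
b=rectify(im,dc2,D,.048);gb=cv2.cvtColor(b,cv2.COLOR_BGR2GRAY)
m=((gb>60)&(np.hypot(*(np.indices(gb.shape)-250))<130)).astype(np.uint8)
n,l,st,ce=cv2.connectedComponentsWithStats(m)
for i in range(1,n):
    if st[i,4]>100:
        ys,xs=np.where(l==i);rc=cv2.minAreaRect(np.c_[xs,ys].astype(np.float32))
        vx,vy,*_=cv2.fitLine(np.c_[xs,ys].astype(np.float32),cv2.DIST_L2,0,.01,.01).ravel()
        print(st[i],ce[i],rc,"dir angle (from x, toward y)",np.rad2deg(np.arctan2(-vx,-vy)),"radial",np.rad2deg(np.arctan2(250-ce[i][0],250-ce[i][1])))
np.savez("pose2.npz",dc=dc2,D=D.as_matrix())
cv2.circle(a,tuple(int(v) for v in c),int(rad),(0,0,255),1)
b=(255*(np.clip(b/255.,0,1))**.35).astype(np.uint8);cv2.circle(b,(250,250),3,(0,0,255),-1)
cv2.imwrite("pics/rect.png",cv2.resize(np.hstack([a,b]),(800,400)))
E
```

```text
centre mm offset x,y 2.8402611744981074 -1.8576596928637854 rad 36.37020481649078 109 111
[ 0.63246804 -0.12544208  0.14850549]
[ 266  160   69   71 1663] [300.05832832 194.80697535] ((300.2122802734375, 194.72071838378906), (19.416885375976562, 91.2382583618164), 44.144901275634766) dir angle (from x, toward y) -43.913048 radial -42.20703478882063
[ 121  228  259  152 9798] [261.24076342 331.88232292] ((251.28753662109375, 305.15087890625), (148.3447723388672, 258.6766052246094), 88.66259002685547) dir angle (from x, toward y) -87.00553 radial -172.18332379167975
```

View pics/rect.png

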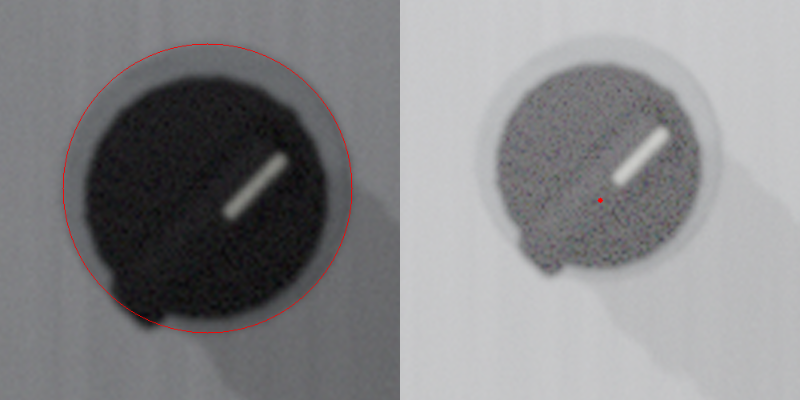

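Run:
```python
from h import *
z=np.load("pose2.npz");dc,D=z["dc"],R.from_matrix(z["D"])
w=pickle.load(open("w.pkl","rb"));t=pickle.load(open("d.pkl","rb"))["top"];t["T"]=np.linalg.inv(t["camera_from_world"])
def linec(im,box,thr):
    x0,y0,x1,y1=box;g=cv2.cvtColor(im["pixels"],cv2.COLOR_RGB2GRAY)[y0:y1,x0:x1]
    ys,xs=np.where(g>thr);k=g[ys,xs].astype(float)-thr
    return xs@k/k.sum()+x0,ys@k/k.sum()+y0,len(k)
def tri(a,b):
    (o1,d1),(o2,d2)=ray(t,t["T"],a),ray(w,w["T"],b)
    s=np.linalg.lstsq(np.c_[d1,-d2],o2-o1,rcond=None)[0];p,q=o1+s[0]*d1,o2+s[1]*d2
    return (p+q)/2,np.linalg.norm(p-q)
a=linec(t,(422,187,433,199),50);b=linec(w,(327,163,347,182),60);print(a,b)
prs={"line":(a[:2],b[:2]),"BL":((320+62/3.15,115+155/3.15),(170,60)),"BR":((320+482/3.15,115+40/3.15),(478,59)),"FR":((320+511/3.15,115+436/3.15),(446,346))}
for k,(u,v) in prs.items():
    p,e=tri(u,v);print(k,p.round(4),"gap",e.round(4),"dial frame mm",(D.inv().apply(p-dc)*1e3).round(1))
C=np.linalg.inv(w["T"])
for x in(95.75,-185.75):
  for y in(130,-130):
    p=C[:3,:3]@(dc+D.apply([x/1e3,y/1e3,0]))+C[:3,3];print("pred",x,y,w["cx"]+w["fx"]*p[0]/p[2],w["cy"]+w["fy"]*p[1]/p[2])
g=cv2.convertScaleAbs(w["pixels"][...,::-1],alpha=1.5)
cv2.imwrite("pics/cw.png",np.hstack([cv2.resize(g[40:100,y:y+60],(400,400),interpolation=cv2.INTER_CUBIC) for y in (150,440)]))
```

```text
(np.float64(428.96078431372547), np.float64(193.43478260869566), 41) (np.float64(336.0198106977768), np.float64(171.5130970724191), 117)
line [ 0.6167 -0.1389  0.2012] gap 0.0021 dial frame mm [11.7 -9.1 54.6]
BL [0.6782 0.019  0.1927] gap 0.0065 dial frame mm [ 91.5 128.6  -4.2]
BR [ 0.7371 -0.227   0.2036] gap 0.0005 dial frame mm [  93.7 -124.4    7.2]
FR [ 0.5104 -0.293   0.0401] gap 0.0005 dial frame mm [-192.9 -132.    -8.9]
pred 95.75 130 163.21264922263285 57.25213004739578
pred 95.75 -130 481.86846210239463 56.95584337025278
pred -185.75 130 198.17362000567005 346.255537645256
pred -185.75 -130 447.4885993547909 345.8952500586795
```

View pics/cw.png

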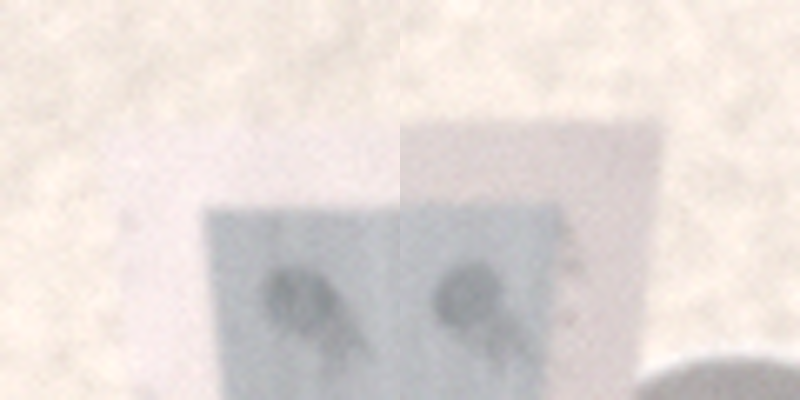

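The crop shows the back corners at wrist pixels (165.3,58) and (479.7,58), consistent with the desk sitting about 3 mm further back. Now I'll fix the pose by a horizontal shift, approach and grip, then check the forces.

```bash
cat >> h.py <<'E'
from cell import r, viewer, planner
class Knob:
    def __init__(s):
        z=np.load("pose.npz");s.D=R.from_matrix(z["D"])
        X=s.D.as_matrix()[:,0]*[1,1,0];X/=np.linalg.norm(X)
        s.dc=z["dc"]+X*.00284/np.cos(.55)+s.D.apply([0,-.00186,0])
        s.off=np.zeros(2)
    def rot(s,a): return (s.D*R.from_euler('x',np.pi)*R.from_euler('z',np.deg2rad(a))).as_quat()
    def go(s,a,h,vel=.05,joint=False):   # a: clockwise tool angle (deg), h: TCP height over the panel (m)
        p=s.dc+s.D.apply([s.off[0],s.off[1],h])
        r.move_to(p,s.rot(a)) if joint else r.move_linear(p,s.rot(a),vel)
    def f(s,n=3):   # force on tool in dial frame, moment about axis
        F=[];M=[]
        for _ in range(n):
            o=r.get_obs();F.append(o["contact_force"]);M.append(o["torque"]);r.sleep(.02)
        return s.D.inv().apply(np.mean(F,0)),s.D.inv().apply(np.mean(M,0)),o
    def h(s):
        return s.D.inv().apply(r.get_obs()["tool_pos"]-s.dc)*1e3
    def rep(s,tag=""):
        F,M,o=s.f();print(tag,"t%.1f"%o["t"],"F",F.round(1),"M",M.round(2),"h",s.h().round(2),"op %.3f ff %.1f"%(o["opening"],o["finger_force"]))
        return F,M
E
python3 - <<'E'
from h import *
k=Knob();A=43.9-180
k.go(A,.12,joint=True);k.rep("above")
r.set_gripper(.5,40);k.rep("open")
k.go(A,.022,.08);k.rep("down")
r.set_gripper(0,40);k.rep("grip")
r.sleep(.2);k.rep("grip")
E
```

```text
above t4.2 F [-0.3  0.4  0.3] M [0.01 0.28 0.02] h [-1.0000e-02 -8.0000e-02  1.2005e+02] op 0.999 ff 0.0
open t4.7 F [ 0.1  0.3 -0.4] M [-0.01  0.27  0.  ] h [0.0000e+00 3.0000e-02 1.1999e+02] op 0.498 ff 0.0
down t6.2 F [ 0.3 -0.6  0.8] M [-0.    0.29 -0.01] h [ 0.27 -0.17 22.43] op 0.503 ff 0.0
grip t6.6 F [3.2 3.5 3.9] M [ 0.71 -0.26 -0.05] h [ 0.46  0.22 22.25] op 0.155 ff 41.7
grip t6.8 F [4.3 4.4 3.9] M [ 0.84 -0.47 -0.06] h [ 0.45  0.21 22.17] op 0.155 ff 41.7
```

Run:
```python
from h import *
k=Knob();A=43.9-180
for h in (.018,.015,.0135): k.go(A,h,.05);F,M=k.rep("in")
k.go(A+4,.0135);k.rep("turn4")
k.go(A+9,.0135);k.rep("turn9")
```

```text
in t7.1 F [3.1 4.9 7.1] M [ 0.91 -0.31 -0.05] h [ 0.47  0.17 18.24] op 0.157 ff 42.2
in t7.4 F [3.4 5.4 8.6] M [ 0.93 -0.22 -0.07] h [ 0.48  0.21 15.36] op 0.157 ff 42.6
in t7.7 F [ 2.6  5.8 10.1] M [ 0.98 -0.18 -0.04] h [ 0.45  0.17 13.95] op 0.156 ff 42.6
turn4 t8.0 F [ 2.3  5.2 10.3] M [ 0.93 -0.1  -0.04] h [ 0.44  0.15 13.98] op 0.158 ff 42.6
turn9 t8.3 F [ 1.9  4.7 10.4] M [ 0.82 -0.03 -0.03] h [ 0.34  0.1  13.95] op 0.151 ff 42.6
```

Run:
```python
from h import *
k=Knob();A=43.9-180
k.go(A+30,.0135);k.rep("30")
h=.0135
while h<.017:
    h+=.0005;k.go(A+30,h);F,M=k.rep("raise %.4f"%h)
    if F[2]<1.5: break
F0=F[2]
for a in np.arange(33,66,2.):
    k.go(A+a,h);F,M=k.rep("a%.0f"%a)
    if F[2]>F0+4: break
```

```text
30 t8.9 F [-0.5  3.2 10.3] M [ 0.62  0.38 -0.03] h [-0.06 -0.   13.87] op 0.158 ff 42.6
raise 0.0140 t9.2 F [0.4 3.5 9.4] M [ 0.63  0.34 -0.04] h [-0.08 -0.   14.35] op 0.154 ff 42.6
raise 0.0145 t9.5 F [0.2 3.2 9.1] M [ 0.61  0.32 -0.02] h [-1.100e-01 -1.000e-02  1.483e+01] op 0.156 ff 42.6
raise 0.0150 t9.8 F [0.2 3.1 9.2] M [ 0.61  0.32 -0.04] h [-0.09 -0.03 15.3 ] op 0.156 ff 42.5
raise 0.0155 t10.1 F [0.6 2.2 5.2] M [ 0.52  0.2  -0.02] h [-0.08 -0.04 15.54] op 0.156 ff 41.9
raise 0.0160 t10.4 F [ 2.   1.3 -1.8] M [0.32 0.01 0.01] h [-0.1  -0.04 15.78] op 0.158 ff 40.9
a33 t10.7 F [ 1.8  0.6 -1.9] M [ 0.18  0.14 -0.06] h [-0.17 -0.05 15.88] op 0.155 ff 40.9
a35 t11.0 F [ 0.3 -0.3 -2.7] M [ 0.08  0.27 -0.09] h [-0.18 -0.06 15.92] op 0.154 ff 40.8
a37 t11.3 F [-0.2 -0.3 -3.6] M [ 0.05  0.44 -0.02] h [-2.300e-01  1.000e-02  1.592e+01] op 0.155 ff 40.8
a39 t11.6 F [-1.9 -1.2 -3.6] M [-0.04  0.64 -0.05] h [-0.24  0.02 15.91] op 0.155 ff 40.8
a41 t11.9 F [-3.  -1.9 -3.4] M [-0.06  0.86 -0.07] h [-0.25  0.02 15.95] op 0.159 ff 40.8
a43 t12.2 F [-4.1 -2.  -2.5] M [-0.11  1.13 -0.07] h [-0.26  0.03 15.94] op 0.152 ff 40.9
a45 t12.5 F [-5.2 -1.9 -1.6] M [-0.11  1.33 -0.05] h [-0.26  0.05 15.97] op 0.155 ff 41.1
a47 t12.8 F [-6.3 -1.6  0.1] M [-0.15  1.5  -0.04] h [-0.28  0.06 16.  ] op 0.153 ff 41.3
a49 t13.1 F [-7.2 -1.3  2.2] M [-0.13  1.61 -0.05] h [-0.34  0.09 16.06] op 0.157 ff 41.6
```

Run:
```python
from h import *
k=Knob();A=43.9-180
k.off=np.array([-.0004,0])
k.go(A+49,.016);F,M=k.rep("49");F0=F[2]
for a in np.arange(50.5,66,1.5):
    k.go(A+a,.016);F,M=k.rep("a%.1f"%a)
    if F[2]>6.5 : break
```

```text
49 t13.4 F [-5.  -0.8  1.2] M [ 0.03  1.29 -0.02] h [-0.36  0.06 16.13] op 0.154 ff 41.5
a50.5 t13.7 F [-6.4  1.   7.8] M [ 0.13  1.63 -0.11] h [-0.4   0.12 16.36] op 0.155 ff 42.4
```

Run:
```python
from h import *
k=Knob();A=43.9-180
k.off=np.array([-.0006,0])
k.go(A+52.5,.016);k.rep("52.5")
for h in (.017,.019,.021,.0225): k.go(A+52.5,h);k.rep("raise %.4f"%h)
r.set_gripper(.4);r.sleep(.3);k.rep("released")
```

```text
52.5 t14.0 F [-6.4  1.2  8.1] M [ 0.2   1.5  -0.02] h [-0.41  0.1  16.45] op 0.157 ff 42.5
raise 0.0170 t14.3 F [-5.7  1.1  7.3] M [ 0.17  1.46 -0.03] h [-0.42  0.12 17.44] op 0.158 ff 42.3
raise 0.0190 t14.6 F [-5.8  0.3  6.2] M [0.17 1.43 0.  ] h [-0.43  0.11 19.39] op 0.155 ff 42.1
raise 0.0210 t14.9 F [-4.9  0.5  4.3] M [ 0.09  1.32 -0.02] h [-0.44  0.12 21.3 ] op 0.156 ff 41.9
raise 0.0225 t15.2 F [-3.6  0.1 -0.5] M [ 0.08  1.08 -0.02] h [-0.51  0.12 22.48] op 0.154 ff 41.5
released t15.9 F [-0.4 -0.2 -0. ] M [ 0.    0.24 -0.02] h [-5.900e-01  2.000e-02  2.249e+01] op 0.404 ff 0.0
```

Second position reached: the knob followed the spring all the way out. Repeating for the third.

Run:
```python
from h import *
k=Knob();A=43.9-180+52.5
k.off=np.array([-.0006,0])
r.set_gripper(0,40);k.rep("grip")
for h in (.018,.0138): k.go(A,h);F,M=k.rep("in")
def step(a,h):
    k.go(A+a,h);F,M=k.rep("a%.1f"%a)
    k.off+=np.clip(F[:2]*2.5e-5,-2e-4,2e-4);return F,M
for a in(5,15,25,35): F,M=step(a,.0138)
h=.0150
while F[2]>1.5 and h<.0175: h+=.0004;k.go(A+35,h);F,M=k.rep("raise %.4f"%h)
ok=False;p=F[2]
for a in np.arange(36.5,66,1.5):
    F,M=step(a,h)
    if F[2]>6 or F[2]-p>3.5: ok=True;break
    p=F[2]
print("found",ok,a,h,k.off)
np.savez("st.npz",a=A+a,off=k.off,h=h)
```

```text
grip t16.2 F [0.6 0.7 2.4] M [ 0.09  0.24 -0.02] h [-0.45 -0.05 22.62] op 0.153 ff 44.5
in t16.5 F [-0.6  1.3  7. ] M [0.15 0.4  0.  ] h [-0.47 -0.04 18.05] op 0.156 ff 45.1
in t16.8 F [-1.7  1.  10.5] M [ 0.21  0.57 -0.03] h [-0.41 -0.06 14.01] op 0.153 ff 45.5
a5.0 t17.1 F [-2.2  1.  10.3] M [ 0.21  0.63 -0.01] h [-5.400e-01 -1.000e-02  1.407e+01] op 0.151 ff 45.5
a15.0 t17.5 F [-2.   0.9 10.1] M [ 0.22  0.7  -0.01] h [-0.76  0.06 14.02] op 0.154 ff 45.5
a25.0 t17.9 F [-2.5  1.1 10.1] M [ 0.26  0.83 -0.03] h [-0.98  0.16 13.97] op 0.154 ff 45.5
a35.0 t18.3 F [-3.6  1.8 10.8] M [0.31 0.88 0.03] h [-1.19  0.3  13.92] op 0.161 ff 45.5
raise 0.0154 t18.6 F [-2.7  1.4  9. ] M [ 0.32  0.82 -0.01] h [-1.2   0.3  15.51] op 0.151 ff 45.2
raise 0.0158 t18.9 F [-3.1  1.3  5.9] M [ 0.28  0.74 -0.02] h [-1.22  0.3  15.7 ] op 0.155 ff 44.8
raise 0.0162 t19.2 F [-3.   0.4  1.5] M [ 0.17  0.72 -0.01] h [-1.22  0.28 15.95] op 0.156 ff 44.2
raise 0.0166 t19.5 F [-3.2 -0.7 -4.9] M [ 0.06  0.72 -0.02] h [-1.26  0.27 16.27] op 0.154 ff 43.3
a36.5 t19.8 F [-3.7 -0.1 -6.6] M [ 0.07  0.92 -0.  ] h [-1.27 
[... 200 characters left out ...]
54 ff 42.8
a41.0 t20.7 F [-5.   0.8 -9.2] M [ 0.4   1.04 -0.09] h [-1.37  0.32 16.53] op 0.155 ff 42.8
a42.5 t21.0 F [-4.6  1.6 -8.3] M [0.56 0.99 0.06] h [-1.37  0.3  16.57] op 0.156 ff 42.8
a44.0 t21.3 F [-4.   2.4 -7.5] M [ 0.73  0.92 -0.05] h [-1.43  0.32 16.62] op 0.155 ff 42.9
a45.5 t21.6 F [-4.1  3.3 -7. ] M [ 0.84  0.82 -0.  ] h [-1.48  0.34 16.65] op 0.155 ff 43.1
a47.0 t21.9 F [-3.3  3.4 -5.2] M [ 0.92  0.73 -0.01] h [-1.51  0.37 16.71] op 0.154 ff 43.3
a48.5 t22.2 F [-3.   4.  -2.1] M [ 1.02  0.7  -0.03] h [-1.5   0.4  16.78] op 0.154 ff 43.7
a50.0 t22.5 F [-3.6  6.1  6.4] M [ 1.21  1.   -0.1 ] h [-1.45  0.49 17.18] op 0.155 ff 45.0
found True 50.0 0.0166 [-0.00190892  0.00066862]
```

Run:
```python
from h import *
k=Knob();s=np.load("st.npz");a=s["a"]+2;k.off=s["off"]
k.go(a,.0166);k.rep("ctr")
for h in (.018,.020,.022,.023): k.go(a,h);k.rep("raise %.4f"%h)
r.set_gripper(.5);r.sleep(.2);k.rep("released")
k.go(a,.12,.08);k.go(43.9-180+136.1,.17,joint=True);k.rep("clear")
im=viewer.get_image("wrist");t=viewer.get_image("top")
cv2.imwrite("pics/end.png",cv2.convertScaleAbs(np.vstack([im["pixels"][40:340],t["pixels"][80:380]])[...,::-1],alpha=1.4))
```

```text
ctr t22.8 F [-4.2  6.2  7.5] M [1.15 1.08 0.  ] h [-1.44  0.52 17.3 ] op 0.153 ff 45.2
raise 0.0180 t23.1 F [-3.5  5.6  6.8] M [1.12 1.   0.01] h [-1.46  0.56 18.67] op 0.153 ff 44.9
raise 0.0200 t23.4 F [-4.1  5.3  4.8] M [1.09 0.98 0.01] h [-1.45  0.54 20.61] op 0.159 ff 44.7
raise 0.0220 t23.7 F [-3.   5.3  3.5] M [ 1.07  0.88 -0.02] h [-1.49  0.55 22.51] op 0.155 ff 44.4
raise 0.0230 t24.0 F [ -0.5   3.5 -10. ] M [0.77 0.29 0.  ] h [-1.59  0.57 22.83] op 0.155 ff 42.7
released t24.6 F [ 0.1 -0.2  0. ] M [-0.01  0.27  0.  ] h [-1.87  0.59 23.05] op 0.502 ff 0.0
clear t26.6 F [ 0.2 -0.2  0.1] M [0.01 0.26 0.02] h [ -2.24   0.81 169.33] op 0.496 ff 0.0
```

View pics/end.png

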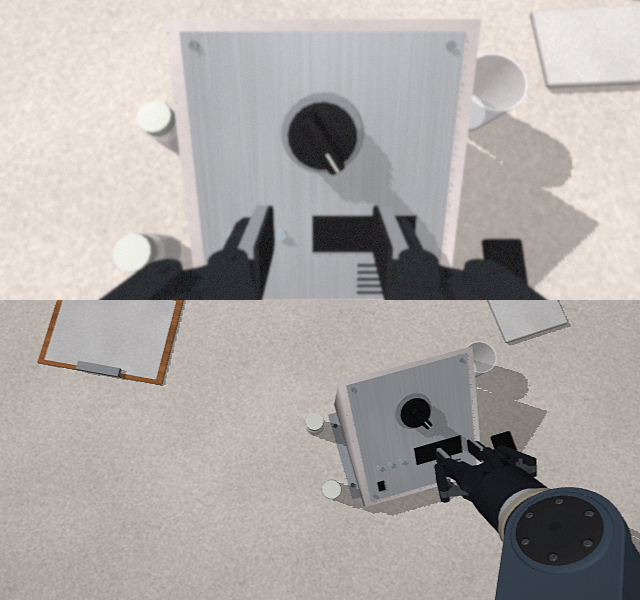

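The end picture shows the line now pointing down and right at wrist (332,163). That is about 105° clockwise of the start. The jars, beaker and timer haven't moved, and the arm is clear of the desk.

```bash
python3 -c "
from cell import r, viewer, planner
print(r.hand_in())"
```

```text
the job is handed in; nothing more can be done
None
```

I turned the selector clockwise through two felt positions (about 52° each, roughly 1.8 rad in all); each time the knob sprang fully out, I let go of it with the jars, beaker and timer unmoved, and handed the job in at about 27 s (no verdict was returned).

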